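# Load the board preheater and set its guarded heat knob

## Task

Get the board preheater ready: swing the clear hood back until it stays propped open, and turn the knob beneath it back to off. With the heat off, push every aluminium disc over the raised lip so that each drops flat into a well of its own; then turn the knob to the bold mark and shut the hood again. Leave the other things on the bench where they are.

Things in the scene. Friction and masses are not known exactly. Their poses are not given: they have to be found in the camera images.
- nest: fixed preheater tray. Origin on the bench under the lip's near top edge; x leads over the lip into the wells, y along the lip, z up. Along x in mm: ramp from bench level at -28 to 8 high at 0; flat crest 8 high from 0 to 6; sheer drop to well floors 2 high, 6 to 106; rear housing 45 high, 106 to 156. Overall y -174 to 174. A disc pushed up the ramp tips over the crest and drops flat
- well0 (a point): floor centre of the right-hand well (nest x 56, y -112 mm), 2 mm above the bench. Wells are 100 mm wide and 100 mm long, parted and bounded by walls 12 mm thick, 22 mm high, whose round noses begin at nest x = -6 mm. Any disc may go in any well, one each; a disc's top is then 16 mm above the bench
- well1 (a point): floor centre of the middle well (nest x 56, y 0 mm), else as well0
- well2 (a point): floor centre of the left-hand well (nest x 56, y +112 mm), else as well0
- disc0: one of two or three identical plain aluminium discs (an absent one reads None), 92 mm diameter, 14 mm thick, about 0.25 kg, too wide to grasp across. Starts flat on the bench before the nest's ramp, roughly in line with a well. Origin: centre of its underside, z up; yaw means nothing
- disc1: one of two or three identical plain aluminium discs (an absent one reads None), 92 mm diameter, 14 mm thick, about 0.25 kg, too wide to grasp across. Starts flat on the bench before the nest's ramp, roughly in line with a well. Origin: centre of its underside, z up; yaw means nothing
- disc2: one of two or three identical plain aluminium discs (an absent one reads None), 92 mm diameter, 14 mm thick, about 0.25 kg, too wide to grasp across. Starts flat on the bench before the nest's ramp, roughly in line with a well. Origin: centre of its underside, z up; yaw means nothing
- console: fixed control box right of the nest, 135 x 150 mm, top 50 mm above the bench. Origin on the bench below the knob's axis; x points away from the robot to the hood's hinge, y left, z up. White marks on top around the knob: a short bar at zero (off), on the -x side; thin ticks; one long bold bar, the working mark, 2.1 rad clockwise from zero seen from above
- knob (a joint): rotary heat knob under the hood: 60 mm black disc with a bar grip 56 mm long, 14 thick, 28 tall above the disc (bar top 88 mm above the bench); a white line marks the pointer end. Rad: 0 = off, at a hard stop, pointer along console -x; grows clockwise from above; 2.1 = at the bold bar; end stop 2.8. Starts at 0.8 to 1.4. Stays where left (friction 0.04 N m)
- knob_grip (a point): point on the knob's axis at the height to grip, 78 mm above the bench, 10 mm below the bar's top; turns with the knob (its x axis lies along the bar, pointer end at -x)
- cover (a joint): clear flip-up hood over the knob, 120 mm deep, 116 wide, 52 high, 0.16 kg, hinged at the console's far edge. Rad: 0 = shut, grows as its front rises and swings away from the robot, 1.85 = leaning back on its stop. Let go below about 1.0 it falls shut, above about 1.15 it falls back onto its stop; lightly damped
- cover_handle (a point): centre of the hood's handle, a black round bar 36 mm long, 20 mm diameter, parallel to the hinge (console y), on a stem above the hood's front edge; when shut 128 mm above the bench, 26 mm above the hood's top panel, and 105 mm nearer the robot and 78 mm higher than the hinge. Pinched by its two ends it can pivot between the fingers
- cover_hinge (a point): middle of the hood's hinge line, 50 mm above the bench, 60 mm along console x from the knob's axis; the line runs along console y; the frame turns with the hood
- flux: bystander, to be left alone: small amber bottle, 30 mm diameter, 70 mm tall, standing between nest and console
- jar: bystander, to be left alone: white paste jar, 50 mm diameter, 50 mm tall
- spool: bystander, to be left alone: grey solder spool, 60 mm diameter, 50 mm tall
- driver: bystander, to be left alone: screwdriver, 170 mm long
- board: bystander, to be left alone: small green circuit board, 110 x 80 mm
- pliers: bystander, to be left alone: black-handled pliers, about 120 mm long
- tweezers: bystander, to be left alone: steel tweezers, 120 mm long
Things that resemble listed ones, but are neither listed nor needed, are in the scene too. What is shaped like the disc0 but pink or yellow is not meant.

How it is judged:
On the way, in this order (a step that is already met when the one before it is completed fails the run):
1. The hood is swung back and rests propped open (value of joint cover above 1.6 rad), for 0.3 s.
2. With the hood open, the knob is turned back to off (value of joint cover above 1.6 rad and value of joint knob below 0.12 rad), for 0.3 s.
3. Every disc lies flat in a well, pushed over the lip, with the knob still off (x of disc0 in the frame of nest between 0.048 and 0.064 m and y of disc0 in the frame of nest between -0.165 and 0.165 m and z of disc0 in the frame of nest between -0.003 and 0.0045 m and angle between each of disc0, disc1, disc2's own z axis and vertical below 0.05 rad and x of disc1 in the frame of nest between 0.048 and 0.064 m and y of disc1 in the frame of nest between -0.165 and 0.165 m and z of disc1 in the frame of nest between -0.003 and 0.0045 m and x of disc2 in the frame of nest between 0.048 and 0.064 m and y of disc2 in the frame of nest between -0.165 and 0.165 m and z of disc2 in the frame of nest between -0.003 and 0.0045 m and value of joint knob below 0.12 rad), for 0.3 s.
4. With the hood open, the knob is set to the bold mark (value of joint cover above 1.6 rad and value of joint knob between 1.98 and 2.22 rad and x of disc0 in the frame of nest between 0.048 and 0.064 m and y of disc0 in the frame of nest between -0.165 and 0.165 m and z of disc0 in the frame of nest between -0.003 and 0.0045 m and angle between each of disc0, disc1, disc2's own z axis and vertical below 0.05 rad and x of disc1 in the frame of nest between 0.048 and 0.064 m and y of disc1 in the frame of nest between -0.165 and 0.165 m and z of disc1 in the frame of nest between -0.003 and 0.0045 m and x of disc2 in the frame of nest between 0.048 and 0.064 m and y of disc2 in the frame of nest between -0.165 and 0.165 m and z of disc2 in the frame of nest between -0.003 and 0.0045 m), for 0.3 s.
At the end, for the whole second after the job is handed in: Every disc present lies flat in a well (underside within 2.5 mm of the well floor, tilt under 0.05 rad, one to a well) and at rest, the knob is within 0.12 rad of the bold mark (2.1 rad), and the hood is shut (under 0.08 rad) (x of disc0 in the frame of nest between 0.048 and 0.064 m and y of disc0 in the frame of nest between -0.165 and 0.165 m and z of disc0 in the frame of nest between -0.003 and 0.0045 m and angle between each of disc0, disc1, disc2's own z axis and vertical below 0.05 rad and x of disc1 in the frame of nest between 0.048 and 0.064 m and y of disc1 in the frame of nest between -0.165 and 0.165 m and z of disc1 in the frame of nest between -0.003 and 0.0045 m and x of disc2 in the frame of nest between 0.048 and 0.064 m and y of disc2 in the frame of nest between -0.165 and 0.165 m and z of disc2 in the frame of nest between -0.003 and 0.0045 m and linear speed of each of disc0, disc1, disc2 below 0.02 m/s and value of joint knob between 1.98 and 2.22 rad and value of joint cover below 0.08 rad); the robot touches nothing.
It fails at once if one of the other things on the bench is shifted by more than 40 mm (distance of any of flux, jar, spool, driver, board, pliers, tweezers from where it was at the start of the episode above 0.04 m).
Of disc0, disc1, disc2 only 2 to 3 are there at a start; the rules pass over those that are not, and their reading is None.
At some moment in a run one of disc0, disc1, disc2 may be knocked a few centimetres aside while the robot is not near it.
Once in a run the grip may slacken for a moment while it holds something.
It also fails if it takes over 200 s, if anything falls off the work surface, if the arm or the gripper's body presses on something with over 40 N, if the wrist force passes 120 N, or if a joint passes its speed limit or range.

## Robot

A 6-joint arm with a two-finger parallel gripper is mounted at the origin on the work surface. World frame = base frame: x ahead of the robot, y to its left, z up, the work surface at z = 0. Lengths are in m, angles in rad, forces in N, time in s.
With the tool pointing down it reaches from about 0.375 to 0.9 m from the base axis. Payload 3.1 kg.
Tool frame: the origin (TCP) lies at the centre of the arm's flange, where the gripper is bolted on; the fingertips stand 173 mm ahead of it and the grasp point (between the pads) lies 155 mm ahead of it; z points along the fingers, y is the line along which they close (so a half turn about z gives the same grasp; the last joint's range is limited). The gripper opens to 85 mm and grips with 20 to 120 N. Pads are 22 mm wide; open, the fingers measure 114 mm over their backs; the gripper's body (76 mm by 85 mm) begins 54 mm behind the grasp point. The pads swing forward as they close: fully open they stand 13 mm farther back than shut.
Start: joints at [1.123, 0.527, 1.433, -0, 1.181, -0.178], TCP at [0.167, 0.602, 0.405] pointing down, gripper open.
Joint ranges: [-3.08, 3.08], [-0.75, 2.2], [0.22, 2.44], [-1.43, 4.57], [0, 2.65], [-2.85, 2.85]. Speed limits (rad/s): [2.79, 2.79, 3.14, 3.14, 3.14, 3.14].

## Interface

Orientations are given as a unit quaternion [x, y, z, w].
In Python, from bench import ctrl gives the robot as it stands.
- The arm moves only by the tool apply_moves, never from a script. Its arguments are lists of equal length, an entry for each row: "linear": the shift along the tool's x, y, z in cm, a list of three; "rot": the turn, a rotation vector about the tool's x, y, z in degrees, a list of three; "fingers": the opening in per cent of the stroke, from 0 (shut) to 100 (fully open). In form: {"linear": [[tx, ty, tz], ...], "rot": [[wx, wy, wz], ...], "fingers": [fingers, ...]}. A call has 1 to 5 rows; each row shifts and turns the commanded pose from where the row before left it, along the tool's axes as they then stand; what a row does not reach is not made up. A row lasts 1/8 s, in which the tool goes at most 62.5 mm and 10.7 degrees, less where a joint would pass 70% of its speed; a pose out of reach is approached as far as the arm can. A call is refused whole if a number of a shift passes 6.25 or a number of a turn 10.7, either way. A call with a gripper value outside its range is refused whole. The fingers move at their own pace and stop on an object; "force" is the grip in N (left out, the last holds). Time passes only in rows, so rows that do not move let the fingers close. It gives the time, the measured TCP pose, the force, the opening and the grip force at its end, in the units of the state.
- ctrl.sense(): the state, without advancing time (a new reading comes with each control period).
- ctrl.get_image(name): name is "side" or "top" or "wrist"; returns a dict with "img" (400x640x3 uint8, red, green, blue), "fx", "fy", "cx", "cy" (pixels), "world_from_camera" (4x4, takes a point from camera to world coordinates); the wrist camera has in their place "mount" (4x4, takes a point from camera to tool coordinates, whose origin is the TCP and whose axes are the flange's). Camera axes: x right, y up, looking along -z (the intrinsics and any distortion apply to the point x, -y, -z); pixel columns grow to the right and rows downward; lengths in m; the calibration is good to about 2 mm. The wrist camera is an equidistant fisheye: a pixel r from the principal point sees the ray r / f radians off the axis. A picture is of the moment at which its call begins: read the wrist's pose just before it. There is no depth.
- ctrl.sign_off(): hands the job in; it is judged then, once.
The state is a dict: "clock": time; "joint_positions": joint angles; "dq": joint speeds; "effort": joint torques, N m; "position": TCP position; "orientation": TCP orientation; "ft_force": force on the tool from outside, world axes, zero at the start; "wrist_torque": the same for the moment, N m; "opening": finger opening in m; "grip_force": force on a finger pad.
Only numpy, scipy, OpenCV 4.12 (cv2) and the standard library are available. Lean on these libraries where they do the work, as an engineer would, in place of code of your own. Each camera call takes 0.05 s, during which the arm holds its last target. There are 200 camera calls.

## Working session

There is one attempt and no reset: what is moved stays moved. The work goes in short steps, Python scripts to look and compute and a tool call to move; the robot and the scene stay as the last step left them, time stands still between calls to the robot, and variables do not carry over. Pictures are saved under pics/ and viewed, at most 17 in all, crops included, and the job is handed in when it is done.

Besides the shell and the picture viewer there is one more tool, called in YAML: its name, and indented under it one key for each argument. apply_moves: Moves the arm, as the interface text tells. Its arguments: {"type":"object","properties":{"linear":{"type":"array","items":{"type":"array","items":{"type":"number"}}},"rot":{"type":"array","items":{"type":"array","items":{"type":"number"}}},"fingers":{"type":"array","items":{"type":"number"}},"force":{"type":"number"}},"required":["linear","rot","fingers"]}

```bash
mkdir -p pics; ls
cat > h.py <<'E'
import numpy as np, cv2
from bench import ctrl
from scipy.spatial.transform import Rotation as R
def snap(n,f):
    s=ctrl.sense(); d=ctrl.get_image(n); cv2.imwrite('pics/'+f+'.png',d['img'][...,::-1]); np.savez('pics/'+f+'.npz',**{k:v for k,v in d.items()},pos=s['position'],ori=s['orientation']); return d
def load(f): return dict(np.load('pics/'+f+'.npz'))
def T(d):
    if 'mount' in d:
        M=np.eye(4);M[:3,:3]=R.from_quat(d['ori']).as_matrix();M[:3,3]=d['pos'];return M@d['mount']
    return d['world_from_camera']
def ray(d,u,v):
    x=(u-d['cx'])/d['fx'];y=(v-d['cy'])/d['fy']
    if 'mount' in d:
        r=np.hypot(x,y); k=np.sin(r)/r if r>1e-9 else 1; c=np.array([x*k,-y*k,-np.cos(r)])
    else: c=np.array([x,-y,-1.])
    M=T(d); return M[:3,3],M[:3,:3]@c
def onz(d,u,v,z):
    o,r=ray(d,u,v); return o+r*(z-o[2])/r[2]
def proj(d,p):
    c=np.linalg.inv(T(d))@np.append(p,1); x,y,z=c[0],-c[1],-c[2]
    if 'mount' in d:
        rr=np.hypot(x,y); t=np.arctan2(rr,z); k=t/max(rr,1e-9); return np.array([d['cx']+d['fx']*x*k,d['cy']+d['fy']*y*k])
    return np.array([d['cx']+d['fx']*x/z,d['cy']+d['fy']*y/z])
E
python3 -c "
from h import *
for n in ['top','side']: 
  d=snap(n,n+'0'); print(n,d['fx'],d['world_from_camera'])
d=snap('wrist','w0');print(d['fx'],d['mount']);print(ctrl.sense())"
```

```text
pics
top 368.5960834413156 [[ 0.02459905  0.98552061 -0.16776175  0.29051894]
 [-0.99953067  0.02118146 -0.02213099 -0.04257332]
 [-0.01825711  0.16822742  0.98557913  1.35544462]
 [ 0.          0.          0.          1.        ]]
side 381.50170436305103 [[ 0.7734311   0.42071887 -0.47413074 -0.0745405 ]
 [-0.63376337  0.52761747 -0.56565342 -0.71476182]
 [ 0.01217859  0.73798064  0.67471198  0.91753292]
 [ 0.          0.          0.          1.        ]]
309.70691628693146 [[ 2.07510283e-04  9.59509097e-01  2.81677563e-01  7.13542535e-02]
 [ 9.99999976e-01 -1.79930136e-04 -1.23778677e-04  6.62547977e-04]
 [-6.80844846e-05  2.81677582e-01 -9.59509111e-01  2.99656799e-02]
 [ 0.00000000e+00  0.00000000e+00  0.00000000e+00  1.00000000e+00]]
{'clock': 0.15, 'joint_positions': array([ 1.12247637e+00,  5.28288180e-01,  1.43361494e+00, -3.51022541e-05,
        1.18144405e+00, -1.78514043e-01]), 'dq': array([-4.94030198e-05, -1.70087903e-03, -3.49584821e-03,  3.95485461e-04,
       -7.73962651e-04,  3.64343654e-04]), 'effort': array([ 9.80578225e-04, -4.42747486e+01, -1.78274882e+01, -2.15263822e-04,
        5.64085276e-03,  1.19787990e-05]), 'position': array([0.16645675, 0.60214936, 0.40393411]), 'orientation': array([ 1.34487484e-01,  9.90914904e-01, -8.39526480e-04, -2.55027045e-04]), 'ft_force': array([-0.41256356, -0.48748338, -0.97611805]), 'wrist_torque': array([ 0.0291095 , -0.00971559,  0.03181531]), 'grip_force': 0.0, 'opening': 0.0855219574257232}
```

View pics/top0.png

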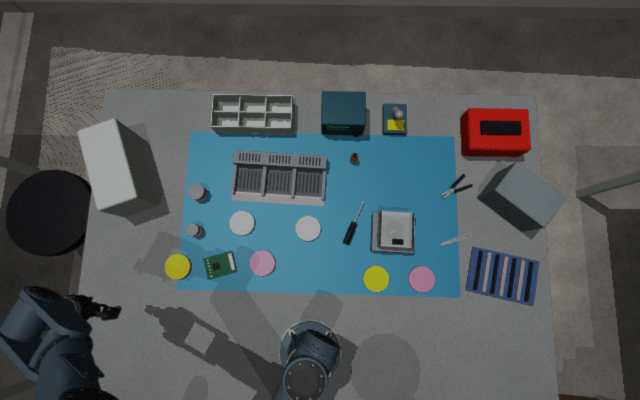

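View pics/side0.png

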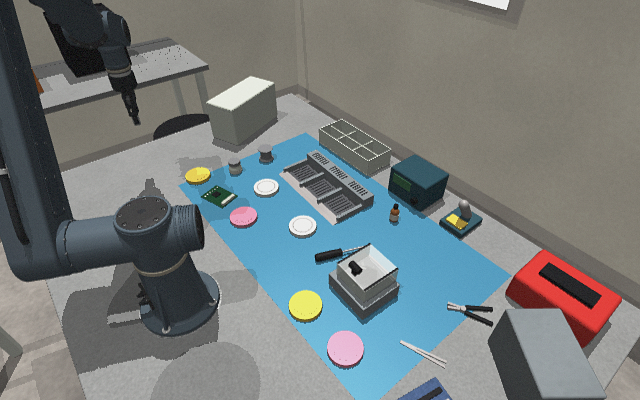

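The top view shows the nest at about (279,178), two grey discs at (242,223) and (308,228), and the console and hood at (394,232) with its handle at (397,242). The screwdriver lies beside the console at (355,222). Next I'll zoom in on the top and side views.

```bash
python3 -c "
import cv2,numpy as np
a=cv2.imread('pics/top0.png');b=cv2.imread('pics/side0.png')
A=cv2.resize(a[145:265,220:430],None,fx=3.7,fy=3.7,interpolation=2)[:300+140]
B=cv2.resize(b[235:320,320:410],None,fx=4,fy=4,interpolation=2)
A=cv2.resize(a[145:265,220:430],(525,300),interpolation=2)
C=cv2.resize(a[205:260,365:420],(300,300),interpolation=2)
D=cv2.resize(b[235:320,310:420],(388,300),interpolation=2)
E=cv2.resize(b[140:245,220:380],(412,270),interpolation=2)
o=np.zeros((600,800,3),np.uint8);o[:300,:500]=A[:,:500];o[:300,500:]=C;o[300:,:388]=D;o[300:570,388:]=E
cv2.imwrite('pics/z.png',o)"
```

```text
(no output)
```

View pics/z.png

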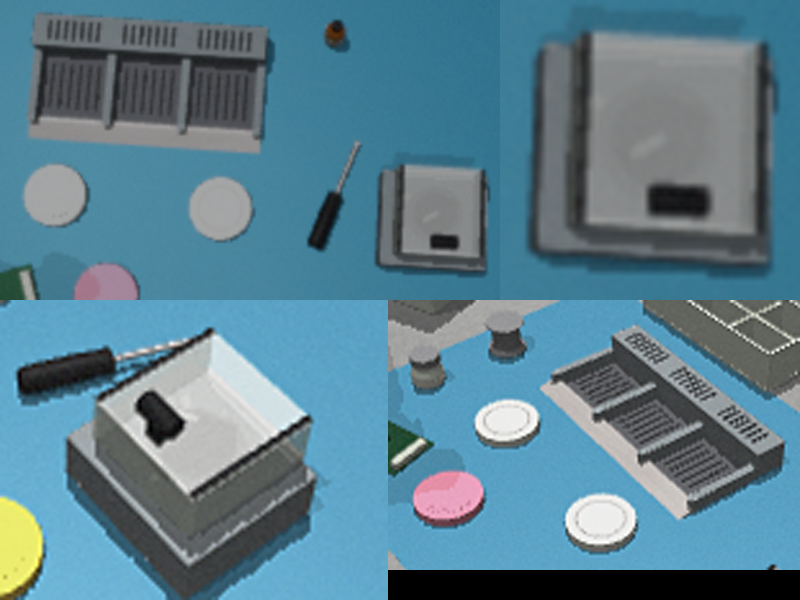

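The crops show the handle at about (398,242) in the top view and (355,268) in the side view. The ramp's front corners are near (231,200) and (324,206) in the top view. The left disc lines up with well2 and the right disc with well0.

```bash
cat > m.py <<'E'
from h import *
t=load('top0');s=load('side0')
def blob(d,mask,box):
    u0,v0,u1,v1=box;m=np.zeros_like(mask);m[v0:v1,u0:u1]=mask[v0:v1,u0:u1]
    n,l,st,c=cv2.connectedComponentsWithStats(m); i=1+np.argmax(st[1:,4]); return c[i],st[i,4]
def tri(a,b):
    (o,r),(p,q)=a,b; A=np.stack([r,-q],1); x=np.linalg.lstsq(A,p-o,rcond=None)[0]; P,Q=o+r*x[0],p+q*x[1]; return (P+Q)/2,np.linalg.norm(P-Q)
for d in (t,s): d['hsv']=cv2.cvtColor(d['img'],cv2.COLOR_RGB2HSV)
H=lambda d:((d['hsv'][...,1]<60)&(d['hsv'][...,2]>120)).astype(np.uint8)
K=lambda d:(d['hsv'][...,2]<60).astype(np.uint8)
for b in [(225,205,262,240),(292,210,325,245)]:
    c,a=blob(t,H(t),b); print('disc top',c,a,onz(t,*c,.0135))
for b in [(250,175,282,200),(285,212,320,240)]:
    c,a=blob(s,H(s),b); print('disc side',c,a,onz(s,*c,.0135))
ct,a=blob(t,K(t),(385,234,412,250)); cs,b=blob(s,K(s),(345,258,366,276)); print(ct,a,cs,b)
print('handle',tri(ray(t,*ct),ray(s,*cs)),onz(t,*ct,.128))
for p,z in [((231.2,199.8),0),((324,205.8),0),((234,150.6),.045),((328,155),.045)]: print('nest',onz(t,*p,z))
# console base corners (top z=.05): crop (500..,0..) scale 300/55
f=lambda x,y:(365+(x-500)*55/300,205+y*55/300)
for p in [(540,42),(532,250),(770,262)]: print('cons',onz(t,*f(*p),.05))
E
python3 m.py
```

```text
disc top [241.34927235 222.53430353] 481 [0.44908859 0.26214361 0.0135    ]
disc top [307.74749499 227.98597194] 499 [0.43449223 0.01722816 0.0135    ]
disc side [265.63239875 186.47352025] 321 [0.4440731  0.26103481 0.0135    ]
disc side [302.14416476 225.08924485] 437 [0.43049749 0.01669939 0.0135    ]
[397.1509434  241.18867925] 53 [354.62608696 267.99130435] 115
handle (array([ 0.38389894, -0.28494987,  0.12410944]), np.float64(0.0034831769885032187)) [ 0.3850453  -0.28519855  0.128     ]
nest [0.53570111 0.30855151 0.        ]
nest [ 0.52033987 -0.04042435  0.        ]
nest [0.71357509 0.29828556 0.045     ]
nest [ 0.70317689 -0.05123235  0.045     ]
cons [ 0.4905854  -0.21357302  0.05      ]
cons [ 0.35511085 -0.20832531  0.05      ]
cons [ 0.35107806 -0.36057413  0.05      ]
```

apply_moves:
  linear:
    - [0,0,0]
    - [0,0,0]
    - [-4.4,-4,0]
    - [-4.4,-4,0]
    - [-4.4,-4,0]
  rot:
    - [0,0,-6.5]
    - [0,0,-6.6]
    - [0,0,0]
    - [0,0,0]
    - [0,0,0]
  fingers: [100,100,100,100,100]

```text
clock: 0.78
position: [0.2943, 0.4758, 0.4045]
orientation: [0.02, 1.0, -0.0, -0.0]
ft_force: [0.2, 1.2, 1.2]
opening: 0.0853
grip_force: 0.0
```

apply_moves:
  linear:
    - [-4.4,-4,0]
    - [-4.4,-4,0]
    - [-4.4,-4,0]
    - [-2,-5.5,0]
    - [0,-5.5,0]
  rot:
    - [0,0,0]
    - [0,0,0]
    - [0,0,0]
    - [0,0,0]
    - [0,0,0]
  fingers: [100,100,100,100,100]

```text
clock: 1.4
position: [0.4376, 0.2391, 0.4045]
orientation: [0.021, 1.0, 0.0, 0.001]
ft_force: [0.5, -0.9, -0.2]
opening: 0.0855
grip_force: 0.0
```

apply_moves:
  linear:
    - [0,-5.5,0]
    - [0,-5.5,0]
    - [0,-5.5,0]
    - [0,0,0]
    - [0,0,0]
  rot:
    - [0,0,0]
    - [0,0,0]
    - [0,0,0]
    - [0,0,0]
    - [0,0,0]
  fingers: [100,100,100,100,100]

```text
clock: 2.02
position: [0.4291, 0.0762, 0.4047]
orientation: [0.021, 1.0, 0.0, -0.0]
ft_force: [0.6, -0.3, 1.1]
opening: 0.0857
grip_force: 0.0
```

```bash
cat >> h.py <<'E'
def go(p,yaw=-0.04):
    """remaining tool-frame shift (cm), turn (deg) to TCP p with tool z down, tool y at console/nest y"""
    s=ctrl.sense(); Rc=R.from_quat(s['orientation'])
    c,q=np.cos(yaw),np.sin(yaw); Rt=R.from_matrix(np.array([[-c,-q,0],[-q,c,0],[0,0,-1]]))
    print('at',s['position'].round(4),'t',s['clock'],'F',s['ft_force'].round(1),'op',round(s['opening'],4),'j',s['joint_positions'].round(2))
    print('turn deg',np.degrees((Rc.inv()*Rt).as_rotvec()).round(2),'shift cm (target axes)',(Rt.inv().apply(np.array(p)-s['position'])*100).round(2))
E
python3 -c "
from h import *
go([.385,-.285,.36]);snap('wrist','w1')"
```

```text
at [0.4291 0.0762 0.4047] t 2.025 F [ 0.6 -0.3  1.1] op 0.0857 j [-0.08  0.27  1.89  0.    0.98 -1.61]
turn deg [ 0.03 -0.01 -0.13] shift cm (target axes) [  2.96 -36.27   4.47]
```

View pics/w1.png

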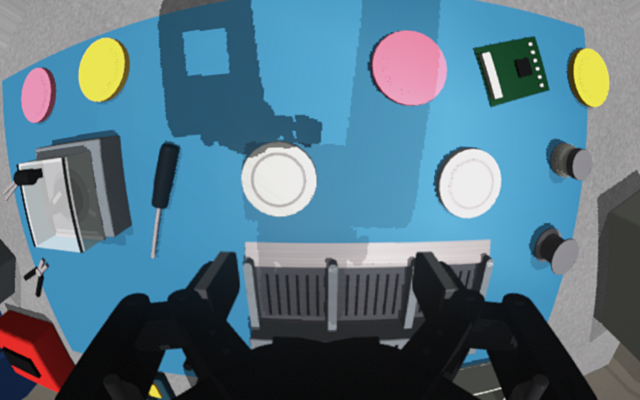

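The wrist view shows the ramp's front corners at (246,242) and (490,240), the discs at (279,179) and (469,183), and the hood at left. The handle at (28,176) is at the picture's edge.

```bash
python3 -c "
from h import *
d=load('w1')
for p,z in [((246,242.5),0),((490,240.5),0),((247.5,265),.008),((487,263),.008)]: print(p,onz(d,*p,z).round(4))
hsv=cv2.cvtColor(d['img'],cv2.COLOR_RGB2HSV);m=((hsv[...,1]<70)&(hsv[...,2]>90)).astype(np.uint8)
for b in [(235,135,325,220),(430,140,510,222)]:
  mm=np.zeros_like(m);u0,v0,u1,v1=b;mm[v0:v1,u0:u1]=m[v0:v1,u0:u1];n,l,st,c=cv2.connectedComponentsWithStats(mm);i=1+np.argmax(st[1:,4]);print(st[i],onz(d,*c[i],.0135))
print(onz(d,28,176,.128))
"
```

```text
(246, 242.5) [ 0.5201 -0.0343  0.    ]
(490, 240.5) [0.5365 0.3133 0.    ]
(247.5, 265) [ 0.5503 -0.0345  0.008 ]
(487, 263) [0.5692 0.3096 0.008 ]
[ 241  141   76   76 4476] [0.43228975 0.02055002 0.0135    ]
[ 439  148   62   70 3412] [0.44601465 0.26199513 0.0135    ]
[ 0.38281959 -0.27728456  0.128     ]
```

apply_moves:
  linear:
    - [0.6,-6,0.4]
    - [0.6,-6,0.4]
    - [0.6,-6,0.4]
    - [0.6,-6,0.4]
    - [0.6,-6,0.4]
  rot:
    - [0,0,0]
    - [0,0,0]
    - [0,0,0]
    - [0,0,0]
    - [0,0,0]
  fingers: [100,100,100,100,100]

```text
clock: 2.7
position: [0.3874, -0.2229, 0.3847]
orientation: [0.019, 1.0, -0.0, 0.0]
ft_force: [1.1, -0.3, 0.5]
opening: 0.0853
grip_force: 0.0
```

apply_moves:
  linear:
    - [0,-6,0]
    - [0,0,0]
    - [0,0,0]
  rot:
    - [0,0,0]
    - [0,0,0]
    - [0,0,0]
  fingers: [80,80,80]

```text
clock: 3.08
position: [0.3849, -0.281, 0.3842]
orientation: [0.02, 1.0, 0.001, -0.001]
ft_force: [0.1, 0.5, -1.5]
opening: 0.0681
grip_force: 0.0
```

```bash
python3 -c "
from h import *
go([.385,-.285,.279]);d=snap('wrist','w2');print(proj(d,np.array([.385,-.285,.128])))"
```

```text
at [ 0.3849 -0.281   0.3842] t 3.075 F [ 0.1  0.5 -1.5] op 0.0681 j [-0.87  0.36  1.82  0.    0.97 -2.4 ]
turn deg [ 0.1  -0.06  0.03] shift cm (target axes) [-0.03 -0.4  10.52]Traceback (most recent call last):
  File "<string>", line 3, in <module>
    go([.385,-.285,.279]);d=snap('wrist','w2');print(proj(d,np.array([.385,-.285,.128])))
                                                     ~~~~^^^^^^^^^^^^^^^^^^^^^^^^^^^^^^^
  File "h.py", line 20, in proj
    c=np.linalg.inv(T(d))@np.append(p,1); x,y,z=c[0],-c[1],-c[2]
                    ~^^^
  File "h.py", line 9, in T
    M=np.eye(4);M[:3,:3]=R.from_quat(d['ori']).as_matrix();M[:3,3]=d['pos'];return M@d['mount']
                                     ~^^^^^^^
KeyError: 'ori'
```

View pics/w2.png

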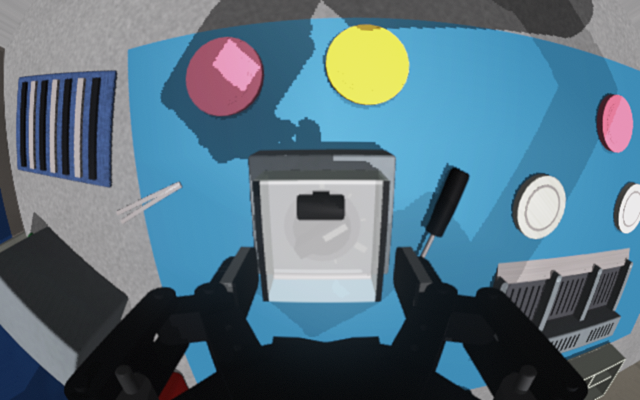

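The hood is straight ahead, with its handle bar at (320,207) and parallel to the closing line. I can see the knob's bar through the hood, with its white line near (335,232).

```bash
python3 -c "
from h import *
d=load('w2')
m=(cv2.cvtColor(d['img'],cv2.COLOR_RGB2GRAY)<50).astype(np.uint8);mm=np.zeros_like(m);mm[185:225,285:355]=m[185:225,285:355]
n,l,st,c=cv2.connectedComponentsWithStats(mm);i=1+np.argmax(st[1:,4]);x,y,w,h,a=st[i];print(st[i],c[i])
for p in [c[i],(x,y+h-12),(x+w,y+h-12)]: print(onz(d,*p,.128))
for p in [(249,153),(395,153)]: print('console front top',onz(d,*p,.05))
"
```

```text
[ 298  192   46   27 1009] [319.25173439 205.84043608]
[ 0.38267417 -0.28463124  0.128     ]
[ 0.38296013 -0.30097259  0.128     ]
[ 0.38436156 -0.26573408  0.128     ]
console front top [ 0.34820988 -0.35536902  0.05      ]
console front top [ 0.35419445 -0.20882016  0.05      ]
```

apply_moves:
  linear:
    - [0.1,-0.3,3.5]
    - [0,0,3.5]
    - [0,0,3.3]
    - [0,0,0]
    - [0,0,0]
  rot:
    - [0,0,0]
    - [0,0,0]
    - [0,0,0]
    - [0,0,0]
    - [0,0,0]
  fingers: [80,80,80,80,30]
  force: 50

```text
clock: 3.75
position: [0.3839, -0.2844, 0.2826]
orientation: [0.02, 1.0, -0.0, 0.0]
ft_force: [0.3, 0.4, -0.1]
opening: 0.0513
grip_force: 0.0
```

apply_moves:
  linear:
    - [0,0,0]
    - [0,0,0]
    - [0,0,0]
    - [0,0,0]
  rot:
    - [0,0,0]
    - [0,0,0]
    - [0,0,0]
    - [0,0,0]
  fingers: [20,20,20,20]

```text
clock: 4.25
position: [0.3836, -0.2846, 0.2834]
orientation: [0.021, 1.0, -0.0, 0.001]
ft_force: [2.8, 4.7, 5.5]
opening: 0.0352
grip_force: 49.8
```

apply_moves:
  linear:
    - [-1.14,0,-1.34]
    - [-1.32,0,-1.18]
    - [-1.46,0,-0.99]
    - [-1.58,0,-0.78]
    - [-1.68,0,-0.56]
  rot:
    - [0,0,0]
    - [0,0,0]
    - [0,0,0]
    - [0,0,0]
    - [0,0,0]
  fingers: [20,20,20,20,20]

```text
clock: 4.88
position: [0.4538, -0.2874, 0.3305]
orientation: [0.02, 1.0, 0.001, -0.003]
ft_force: [-2.6, -0.5, -5.9]
opening: 0.0349
grip_force: 50.4
```

apply_moves:
  linear:
    - [-1.73,0,-0.33]
    - [-1.76,0,-0.1]
    - [-1.76,0,0.14]
    - [-1.73,0,0.38]
    - [-1.65,0,0.61]
  rot:
    - [0,0,0]
    - [0,0,0]
    - [0,0,0]
    - [0,0,0]
    - [0,0,0]
  fingers: [20,20,20,20,20]

```text
clock: 5.5
position: [0.5418, -0.2909, 0.3241]
orientation: [0.021, 1.0, 0.001, -0.0]
ft_force: [-1.9, 3.3, 3.3]
opening: 0.035
grip_force: 51.7
```

```bash
python3 -c "
from h import *
go([.383,-.285,.28]);snap('side','s1')
import cv2
b=cv2.imread('pics/s1.png');cv2.imwrite('pics/s1c.png',cv2.resize(b[170:330,260:460],(600,480)))"
```

```text
at [ 0.5418 -0.2909  0.3241] t 5.5 F [-1.9  3.3  3.3] op 0.035 j [-0.67  0.61  1.53  0.    1.   -2.2 ]
turn deg [ 0.08 -0.01 -0.07] shift cm (target axes) [15.89 -0.04  4.41]
```

View pics/s1c.png

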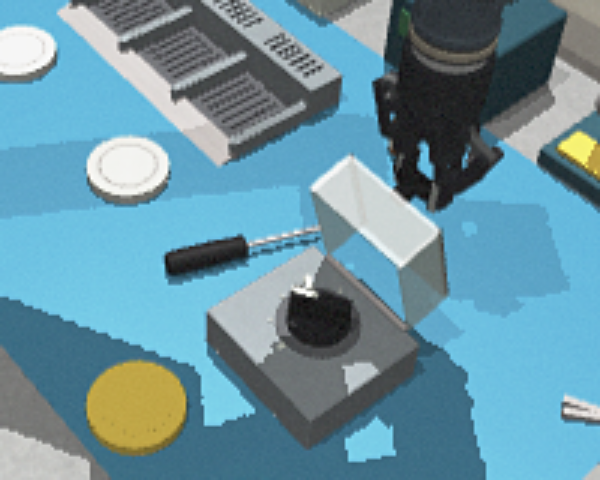

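The hood is up at about 1.35 rad, held by the gripper, and the knob is clear below it. I'll release it and let it fall onto its stop.

apply_moves:
  linear:
    - [0,0,0]
    - [0,0,0]
    - [0,0,0]
    - [0,0,-2]
    - [0,0,-5]
  rot:
    - [0,0,0]
    - [0,0,0]
    - [0,0,0]
    - [0,0,0]
    - [0,0,0]
  fingers: [85,85,85,85,85]

```text
clock: 6.18
position: [0.5403, -0.2918, 0.3914]
orientation: [0.021, 1.0, 0.002, -0.002]
ft_force: [0.7, 0.3, 0.4]
opening: 0.0726
grip_force: 0.0
```

apply_moves:
  linear:
    - [5,0,-2]
    - [5,0,0]
    - [5.8,0,0]
    - [0,0,0]
    - [0,0,0]
  rot:
    - [0,0,0]
    - [0,0,0]
    - [0,0,0]
    - [0,0,0]
    - [0,0,0]
  fingers: [85,85,85,85,85]

```text
clock: 6.8
position: [0.3836, -0.286, 0.4139]
orientation: [0.021, 1.0, -0.001, 0.001]
ft_force: [-0.1, -0.5, -0.3]
opening: 0.0729
grip_force: 0.0
```

```bash
python3 -c "
from h import *
go([.43,-.287,.4]);snap('wrist','w3')"
```

```text
at [ 0.3836 -0.286   0.4139] t 6.8 F [-0.1 -0.5 -0.3] op 0.0729 j [-0.87  0.32  1.78  0.    1.04 -2.4 ]
turn deg [-0.11  0.12 -0.13] shift cm (target axes) [-4.64  0.09  1.39]
```

View pics/w3.png

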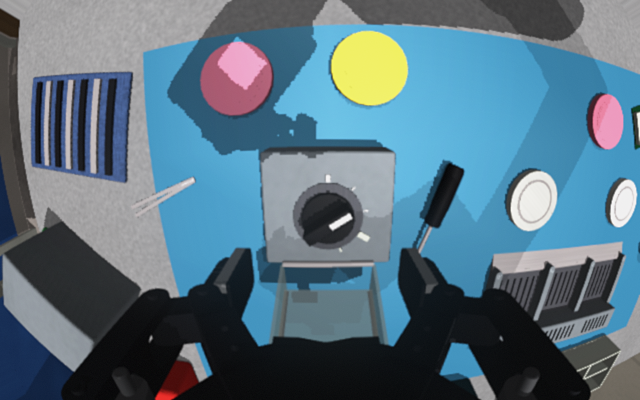

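The hood is propped open. The knob's centre is near (329,218), and its pointer line runs from (331,227) to (352,215), about 60° clockwise of the zero bar at (328,178). The bold mark is at (363,238).

```bash
python3 -c "
from h import *
d=load('w3')
hsv=cv2.cvtColor(d['img'],cv2.COLOR_RGB2HSV)
w=((hsv[...,1]<50)&(hsv[...,2]>200)).astype(np.uint8)
mm=np.zeros_like(w);mm[170:250,300:372]=w[170:250,300:372]
n,l,st,c=cv2.connectedComponentsWithStats(mm)
for i in range(1,n):
  if st[i,4]>4:
    ys,xs=np.where(l==i);P=np.array([onz(d,x,y,.088 if st[i,4]>60 else .05)[:2] for x,y in zip(xs,ys)]);e=np.linalg.svd(P-P.mean(0))[2][0];print(st[i],c[i].round(1),P.mean(0).round(4),np.degrees(np.arctan2(e[1],e[0])).round(1))
dk=(hsv[...,2]<75).astype(np.uint8);mm=np.zeros_like(dk);mm[175:252,290:368]=dk[175:252,290:368]
n,l,st,c=cv2.connectedComponentsWithStats(mm);i=1+np.argmax(st[1:,4]);print(st[i],c[i],onz(d,*c[i],.06))
"
```

```text
[326 175   5   7  32] [327.8 178.1] [ 0.3837 -0.2836] 1.0
[352 187   4   3   7] [353.4 187.9] [ 0.396  -0.2555] -49.1
[364 210   4   2   7] [365.7 210.4] [ 0.423  -0.2419] 78.0
[330 214  22  16 123] [340.4 221.4] [ 0.421  -0.2725] -59.7
[358 232  11   9  61] [363.1 236.3] [ 0.4386 -0.2493] -124.7
[ 298  191   57   55 2125] [324.96894118 218.28188235] [ 0.42687701 -0.28850293  0.06      ]
```

apply_moves:
  linear:
    - [-2.2,0.06,3]
    - [-2.3,0.07,3]
    - [0,0,1]
    - [0,0,1]
    - [0,0,1]
  rot:
    - [0,0,0]
    - [0,0,0]
    - [0,0,10]
    - [0,0,10]
    - [0,0,10]
  fingers: [60,60,60,60,60]

```text
clock: 7.48
position: [0.4301, -0.2862, 0.3224]
orientation: [0.281, 0.96, -0.0, 0.001]
ft_force: [-0.0, -0.8, 0.2]
opening: 0.0512
grip_force: 0.0
```

apply_moves:
  linear:
    - [0,0,1]
    - [0,0,1]
    - [0,0,1]
    - [0,0,2]
    - [0,0,0]
  rot:
    - [0,0,9]
    - [0,0,9]
    - [0,0,9.4]
    - [0,0,0]
    - [0,0,0]
  fingers: [60,60,60,60,60]

```text
clock: 8.1
position: [0.4293, -0.2858, 0.2718]
orientation: [0.498, 0.867, 0.0, -0.001]
ft_force: [-0.2, 0.4, -0.4]
opening: 0.0513
grip_force: 0.0
```

```bash
python3 -c "
from h import *
go([.4285,-.2865,.237],-0.04-np.radians(57.4))"
```

```text
at [ 0.4293 -0.2858  0.2718] t 8.1 F [-0.2  0.4 -0.4] op 0.0513 j [-0.8   0.59  1.82  0.    0.73 -1.33]
turn deg [-0.02 -0.12  0.01] shift cm (target axes) [-0.02 -0.11  3.48]
```

apply_moves:
  linear:
    - [0,-0.1,1.7]
    - [0,0,1.7]
    - [0,0,0]
    - [0,0,0]
    - [0,0,0]
  rot:
    - [0,0,0]
    - [0,0,0]
    - [0,0,0]
    - [0,0,0]
    - [0,0,0]
  fingers: [60,60,60,5,5]
  force: 40

```text
clock: 8.72
position: [0.4279, -0.2866, 0.24]
orientation: [0.498, 0.867, -0.0, 0.001]
ft_force: [-0.3, 0.2, 0.5]
opening: 0.0158
grip_force: 0.0
```

apply_moves:
  linear:
    - [0,0,0]
    - [0,0,0]
    - [0,0,0]
  rot:
    - [0,0,0]
    - [0,0,0]
    - [0,0,0]
  fingers: [5,5,5]

```text
clock: 9.1
position: [0.4278, -0.2866, 0.2401]
orientation: [0.498, 0.867, -0.0, 0.001]
ft_force: [1.2, 0.6, 6.2]
opening: 0.0132
grip_force: 40.7
```

apply_moves:
  linear:
    - [0,0,0]
    - [0,0,0]
    - [0,0,0]
    - [0,0,0]
    - [0,0,0]
  rot:
    - [0,0,-9.5]
    - [0,0,-9.5]
    - [0,0,-9.5]
    - [0,0,-9.5]
    - [0,0,-9.5]
  fingers: [5,5,5,5,5]

```text
clock: 9.72
position: [0.428, -0.2863, 0.2401]
orientation: [0.105, 0.995, -0.0, 0.001]
ft_force: [1.9, 1.9, 5.4]
opening: 0.0134
grip_force: 25.5
```

apply_moves:
  linear:
    - [0,0,0]
    - [0,0,0]
    - [0,0,0]
    - [0,0,0]
  rot:
    - [0,0,-8]
    - [0,0,-2.5]
    - [0,0,0]
    - [0,0,0]
  fingers: [5,5,5,5]

```text
clock: 10.22
position: [0.428, -0.2862, 0.2401]
orientation: [0.017, 1.0, -0.0, 0.001]
ft_force: [2.2, 2.8, 6.5]
opening: 0.013
grip_force: 44.2
```

```bash
python3 -c "
from h import *
go([.4285,-.2865,.237]);s=ctrl.sense();print(s['wrist_torque'],s['grip_force'])"
```

```text
at [ 0.428  -0.2862  0.2401] t 10.225 F [2.2 2.8 6.5] op 0.013 j [-0.81  0.65  1.84  0.    0.65 -2.35]
turn deg [-0.01  0.13  0.39] shift cm (target axes) [-0.05 -0.03  0.31]
[ 0.41769634 -0.35670311 -0.28210724] 44.19629752635956
```

apply_moves:
  linear:
    - [0,0,0]
    - [0,0,0]
    - [0,0,-3]
    - [0,0,-5]
    - [2,0,-5]
  rot:
    - [0,0,0]
    - [0,0,0]
    - [0,0,0]
    - [0,0,0]
    - [0,0,0]
  fingers: [60,60,60,60,60]

```text
clock: 10.85
position: [0.4078, -0.2861, 0.3702]
orientation: [0.015, 1.0, -0.0, 0.0]
ft_force: [0.8, -1.4, 0.2]
opening: 0.0511
grip_force: 0.0
```

apply_moves:
  linear:
    - [2,0,-3]
    - [0,0,0]
    - [0,0,0]
  rot:
    - [0,0,0]
    - [0,0,0]
    - [0,0,0]
  fingers: [60,60,60]

```text
clock: 11.22
position: [0.3874, -0.285, 0.3985]
orientation: [0.016, 1.0, 0.0, -0.0]
ft_force: [-0.1, 0.5, -0.1]
opening: 0.0508
grip_force: 0.0
```

```bash
cat > knob.py <<'E'
import sys
from h import *
snap('wrist',sys.argv[1]);d=load(sys.argv[1])
hsv=cv2.cvtColor(d['img'],cv2.COLOR_RGB2HSV)
w=((hsv[...,1]<50)&(hsv[...,2]>190)).astype(np.uint8)
u,v=proj(d,np.array([.4285,-.2865,.088])).astype(int)
c0=d['img'][v-70:v+70,u-80:u+80];cv2.imwrite('pics/'+sys.argv[1]+'c.png',cv2.resize(c0[...,::-1],None,fx=3,fy=3))
mm=np.zeros_like(w);mm[v-60:v+60,u-60:u+60]=w[v-60:v+60,u-60:u+60]
n,l,st,c=cv2.connectedComponentsWithStats(mm)
for i in range(1,n):
  if st[i,4]>20:
    ys,xs=np.where(l==i);P=np.array([onz(d,x,y,.088)[:2] for x,y in zip(xs,ys)]);e=np.linalg.svd(P-P.mean(0))[2][0];print(st[i],P.mean(0).round(4),'phi mod180',(177.7-np.degrees(np.arctan2(e[1],e[0])).round(1))%180)
E
python3 knob.py w4; python3 -c "
from h import *
go([.44,.262,.36])"
```

```text
[323 175   7   8  48] [ 0.3756 -0.2837] phi mod180 171.89999999999998
[323 206   6  24 142] [ 0.4138 -0.285 ] phi mod180 0.0
[357 236  12   9  71] [ 0.4385 -0.2492] phi mod180 119.29999999999998
[320 268  53   2  73] [ 0.4703 -0.263 ] phi mod180 88.79999999999995
at [ 0.3875 -0.285   0.398 ] t 11.275 F [ 0.2  0.2 -0.6] op 0.0509 j [-0.87  0.34  1.79  0.    1.01 -2.41]
turn deg [ 0.09 -0.08  0.53] shift cm (target axes) [-3.06 54.87  3.8 ]
```

View pics/w4c.png

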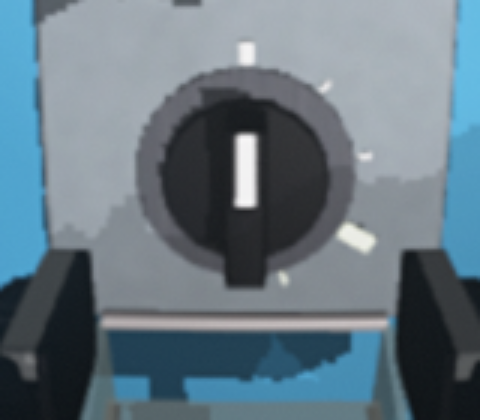

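The knob is at off, with its white line on the zero bar, and the hood is propped. Next I'll go to the left disc.

apply_moves:
  linear:
    - [-1,6,0]
    - [-1,6,0]
    - [-1,6,0]
    - [-0.3,6,0]
    - [0,6,0]
  rot:
    - [0,0,0]
    - [0,0,0]
    - [0,0,0]
    - [0,0,0]
    - [0,0,0]
  fingers: [60,60,60,60,60]

```text
clock: 11.9
position: [0.4301, 0.0158, 0.3978]
orientation: [0.015, 1.0, 0.0, -0.001]
ft_force: [1.2, -0.4, 0.1]
opening: 0.0511
grip_force: 0.0
```

apply_moves:
  linear:
    - [0,6,2]
    - [0,6,2]
    - [0,6,2]
    - [0,6.2,0]
    - [0,0,0]
  rot:
    - [0,0,0]
    - [0,0,0]
    - [0,0,0]
    - [0,0,0]
    - [0,0,0]
  fingers: [60,60,60,60,60]

```text
clock: 12.52
position: [0.4365, 0.2576, 0.3379]
orientation: [0.012, 1.0, 0.0, -0.001]
ft_force: [0.5, -0.5, 0.2]
opening: 0.0515
grip_force: 0.0
```

```bash
python3 -c "
from h import *
snap('wrist','w5');go([.37,.262,.25],-.048)"
```

```text
at [0.4365 0.2556 0.3381] t 12.575 F [-0.6 -0.8  0.6] op 0.0515 j [ 0.31  0.47  1.8  -0.    0.88 -1.24]
turn deg [-0.07 -0.16  1.29] shift cm (target axes) [6.67 0.32 8.81]
```

View pics/w5.png

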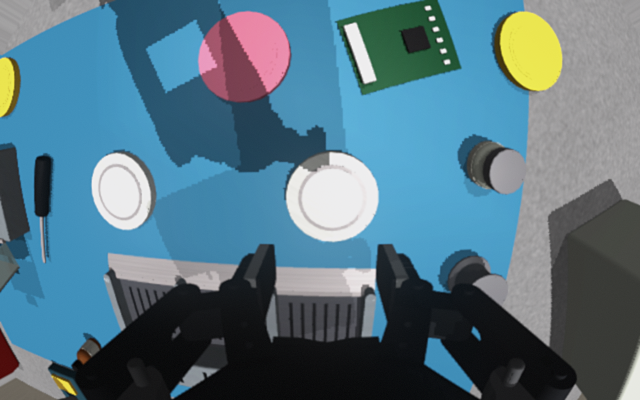

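The left disc is at (332,196). The ramp's left front corner is at (378,268), its right one at (109,254), and the outer wall's nose is at about (369,292).

```bash
cat > disc.py <<'E'
import sys
from h import *
O=np.array([.556,.136]);yw=-.048;E=np.array([[np.cos(yw),np.sin(yw)],[-np.sin(yw),np.cos(yw)]])
def nest(p): return (E@(np.asarray(p)[:2]-O)).round(4)
def world(p): return (O+E.T@np.array(p)).round(4)
def disc(f,box,z=.0135):
    d=load(f);hsv=cv2.cvtColor(d['img'],cv2.COLOR_RGB2HSV);m=((hsv[...,1]<70)&(hsv[...,2]>90)).astype(np.uint8)
    u0,v0,u1,v1=box;mm=np.zeros_like(m);mm[v0:v1,u0:u1]=m[v0:v1,u0:u1];cs,_=cv2.findContours(mm,0,1);c=max(cs,key=cv2.contourArea)[:,0]
    P=np.array([onz(d,*q,z)[:2] for q in c.astype(float)]);(cx,cy),r=cv2.minEnclosingCircle((P*1000).astype(np.float32));return np.array([cx,cy])/1000,r
E
python3 -c "
from disc import *
d=load('w5')
for p,z in [((378,268),0),((109,254),0),((369,292),.02)]: q=onz(d,*p,z);print(p,q.round(4),nest(q))
for b in [(278,140,388,246),(85,145,160,236)]: c,r=disc('w5',b);print(c,r,nest(c))
"
```

```text
(378, 268) [0.5344 0.3156 0.    ] [-0.0302  0.1783]
(109, 254) [ 0.5209 -0.0342  0.    ] [-0.0269 -0.1717]
(369, 292) [0.5534 0.3034 0.02  ] [-0.0106  0.1671]
[0.44710107 0.26425681] 46.58350372314453 [-0.1149  0.1229]
[0.43254807 0.02222611] 50.11967468261719 [-0.1179 -0.1196]
```

apply_moves:
  linear:
    - [0,0,0]
    - [5.5,0.9,0]
    - [0,0,5.5]
    - [0,0,5.5]
    - [0,0,3.5]
  rot:
    - [0,0,1.3]
    - [0,0,0]
    - [0,0,0]
    - [0,0,0]
    - [0,0,0]
  fingers: [60,60,60,60,60]

```text
clock: 13.2
position: [0.3826, 0.2636, 0.1932]
orientation: [0.029, 1.0, -0.0, -0.001]
ft_force: [-0.4, 0.1, -0.4]
opening: 0.0515
grip_force: 0.0
```

apply_moves:
  linear:
    - [0,0,1.5]
    - [0,0,0.4]
    - [0,0,0]
  rot:
    - [0,0,0]
    - [0,0,0]
    - [0,0,0]
  fingers: [60,60,60]

```text
clock: 13.58
position: [0.3831, 0.2651, 0.1767]
orientation: [0.027, 1.0, 0.0, 0.001]
ft_force: [-0.3, 0.8, 0.2]
opening: 0.0512
grip_force: 0.0
```

```bash
python3 -c "
from h import *
go([.382,.2675,.173],-.048)"
```

```text
at [0.3831 0.2651 0.1767] t 13.575 F [-0.3  0.8  0.2] op 0.0512 j [ 0.36  0.75  1.98 -0.    0.41 -1.15]
turn deg [ 0.03  0.07 -0.37] shift cm (target axes) [0.12 0.23 0.37]
```

apply_moves:
  linear:
    - [0,0.2,0.3]
    - [-1.4,0,0]
    - [-1.2,-0.25,0]
    - [-1.2,-0.25,0]
    - [-1.2,-0.25,0]
  rot:
    - [0,0,0]
    - [0,0,0]
    - [0,0,0]
    - [0,0,0]
    - [0,0,0]
  fingers: [60,60,60,60,60]

```text
clock: 14.2
position: [0.4328, 0.2569, 0.173]
orientation: [0.027, 1.0, -0.0, -0.0]
ft_force: [-2.5, -0.1, 2.2]
opening: 0.0507
grip_force: 1.3
```

apply_moves:
  linear:
    - [-1.2,-0.2,0]
    - [0,0,0]
    - [0,0,0]
  rot:
    - [0,0,0]
    - [0,0,0]
    - [0,0,0]
  fingers: [60,60,60]

```text
clock: 14.58
position: [0.4446, 0.2546, 0.1728]
orientation: [0.027, 1.0, 0.0, 0.001]
ft_force: [-0.3, 0.3, -0.7]
opening: 0.0512
grip_force: 0.0
```

```bash
python3 -c "
from disc import *
snap('wrist','w6');snap('top','t6');go([.48,.2675,.173],-.048);d=load('w6');a=d['img'][...,::-1];t=load('t6')['img'][...,::-1]
cv2.imwrite('pics/c6.png',np.hstack([a[150:,140:500],cv2.resize(t[140:240,220:340],(360,300))[:250]]) if 0 else np.hstack([a[150:400,140:540],cv2.resize(t[140:235,220:335],(400,250))[:, :400]]))"
```

```text
at [0.4442 0.2547 0.1729] t 14.675 F [ 0.7  1.2 -0.3] op 0.051 j [ 0.3   0.77  1.86 -0.    0.5  -1.22]
turn deg [ 0.01  0.04 -0.3 ] shift cm (target axes) [-3.51  1.45 -0.01]
```

View pics/c6.png

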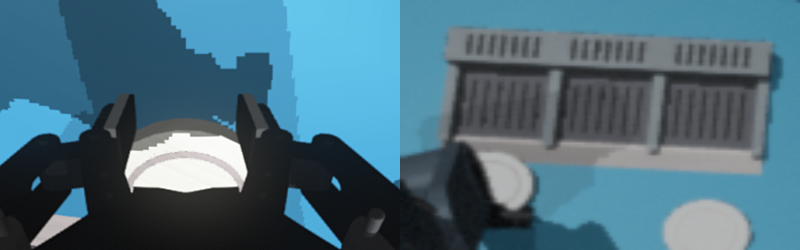

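The disc is cradled between the fingers. In the top view its right edge is at about (258,209) and the parting wall's nose at about (264,193).

```bash
python3 -c "
from disc import *
O[1]=.138
d=load('t6')
print(nest(onz(d,258.2,209.5,.01)),'wall nose (y .056?)',nest(onz(d,264.2,196,.02)),'right wall(-.168)',nest(onz(d,220+(755-400)/3.478,140+150/2.632,.02)), 'left wall .168', nest(onz(d,220+(450-400)/3.478,140+135/2.632,.02)),'wall -.056', nest(onz(d,220+(655-400)/3.478,140+147/2.632,.02)))
"
```

```text
[-0.0596  0.0623] wall nose (y .056?) [-0.0091  0.0432] right wall(-.168) [ 0.0019 -0.1707] left wall .168 [0.001  0.1558] wall -.056 [-0.0011 -0.0644]
```

```bash
python3 -c "
from disc import *
O[1]=.138
d=load('top0');g=cv2.cvtColor(d['img'],cv2.COLOR_RGB2GRAY).astype(np.float32)
ys=np.arange(-.19,.19,.001)
for x in (.03,.06):
  acc=np.zeros_like(ys)
  for k in np.arange(-.012,.0121,.002):
    uv=np.array([proj(d,np.append(world([x+k,y]),.022)) for y in ys],np.float32)
    acc+=cv2.remap(g,uv[:,:1].copy(),uv[:,1:].copy(),1)[:,0]
  acc/=13
  for c in (-.168,-.056,.056,.168):
    s=abs(ys-c)<.018; w=acc[s]-acc[s].min(); w=np.where(w>.5*w.max(),w,0); print(x,c,(w@ys[s]/w.sum()).round(4))
d=load('t6')
hsv=cv2.cvtColor(d['img'],cv2.COLOR_RGB2HSV);print(hsv[209,250:264].tolist())
for b in [(285,205,330,250)]: c,r=disc('t6',b);print(c,r,nest(c))
"
```

```text
0.03 -0.168 -0.1742
0.03 -0.056 -0.057
0.03 0.056 0.0546
0.03 0.168 0.1725
0.06 -0.168 -0.1731
0.06 -0.056 -0.0574
0.06 0.056 0.055
0.06 0.168 0.1724
[[100, 4, 182], [100, 4, 181], [90, 3, 181], [105, 3, 178], [0, 2, 168], [105, 3, 180], [90, 4, 181], [98, 6, 173], [98, 29, 96], [99, 142, 99], [98, 130, 157], [98, 129, 162], [99, 127, 162], [98, 131, 162]]
[0.4346102  0.01763194] 46.85505676269531 [-0.1155 -0.1261]
```

apply_moves:
  linear:
    - [-1.3,0.05,0]
    - [-1.3,0.05,0]
    - [-1.3,0,0]
    - [-1.3,0,-0.1]
    - [0,0,0]
  rot:
    - [0,0,0]
    - [0,0,0]
    - [0,0,0]
    - [0,0,0]
    - [0,0,0]
  fingers: [60,60,60,60,60]

```text
clock: 15.3
position: [0.4981, 0.2528, 0.1741]
orientation: [0.027, 1.0, 0.0, 0.002]
ft_force: [-0.8, -0.7, -0.9]
opening: 0.0513
grip_force: 0.0
```

apply_moves:
  linear:
    - [-1.2,0,-0.2]
    - [-1.2,0,-0.3]
    - [-1.2,0,-0.3]
    - [-1,0,-0.2]
    - [0,0,0]
  rot:
    - [0,0,0]
    - [0,0,0]
    - [0,0,0]
    - [0,0,0]
    - [0,0,0]
  fingers: [60,60,60,60,60]

```text
clock: 15.92
position: [0.5436, 0.2503, 0.1843]
orientation: [0.027, 1.0, 0.0, 0.002]
ft_force: [0.3, -0.8, 0.3]
opening: 0.0513
grip_force: 0.0
```

```bash
python3 -c "
from disc import *
O[1]=.138
s=ctrl.sense();print(nest(s['position']));snap('side','s7');snap('top','t7')
b=load('s7')['img'][...,::-1];t=load('t7')['img'][...,::-1]
cv2.imwrite('pics/c7.png',np.hstack([cv2.resize(b[130:230,220:380],(400,250)),cv2.resize(t[140:235,220:335],(400,250))]))"
```

```text
[-0.0177  0.1116]
```

View pics/c7.png

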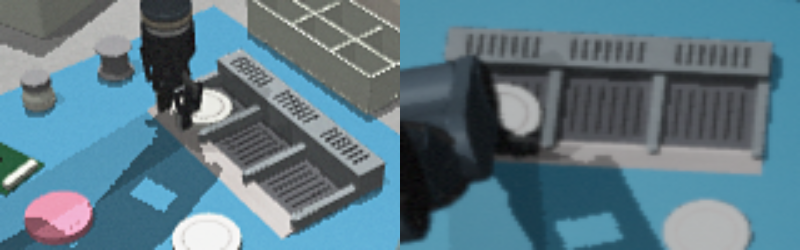

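The disc has gone over the crest between the walls and now needs about 2 cm more.

apply_moves:
  linear:
    - [-1,0,0]
    - [-1,0,0]
    - [-0.4,0,0]
    - [0,0,0]
    - [0,0,0]
  rot:
    - [0,0,0]
    - [0,0,0]
    - [0,0,0]
    - [0,0,0]
    - [0,0,0]
  fingers: [60,60,60,60,60]

```text
clock: 16.65
position: [0.566, 0.2491, 0.184]
orientation: [0.027, 1.0, 0.0, 0.0]
ft_force: [0.5, -0.5, 0.8]
opening: 0.0515
grip_force: 0.0
```

apply_moves:
  linear:
    - [3,0,0]
    - [3,0,-6]
    - [3,0,-6]
    - [0,0,-2]
    - [0,0,0]
  rot:
    - [0,0,0]
    - [0,0,0]
    - [0,0,0]
    - [0,0,0]
    - [0,0,0]
  fingers: [60,60,60,60,60]

```text
clock: 17.27
position: [0.4804, 0.254, 0.3177]
orientation: [0.026, 1.0, 0.001, 0.002]
ft_force: [0.0, 0.3, -0.1]
opening: 0.0515
grip_force: 0.0
```

apply_moves:
  linear:
    - [0,-6,0]
    - [0,-6,0]
    - [0,-6,0]
    - [0,-5,0]
    - [0,0,0]
  rot:
    - [0,0,0]
    - [0,0,0]
    - [0,0,0]
    - [0,0,0]
    - [0,0,0]
  fingers: [60,60,60,60,60]

```text
clock: 17.9
position: [0.4681, 0.0208, 0.3144]
orientation: [0.03, 1.0, -0.0, -0.001]
ft_force: [-0.0, 0.6, -0.3]
opening: 0.0515
grip_force: 0.0
```

```bash
python3 -c "
from disc import *
O[1]=.138
s=ctrl.sense();print(nest(s['position']));snap('wrist','w8');snap('side','s8');go([.40,.02,.3],-.048)
b=load('s8')['img'][...,::-1];t=load('w8')['img'][...,::-1]
cv2.imwrite('pics/c8.png',np.vstack([cv2.resize(b[100:240,210:410],(640,448))[:200*2:1][:200] if 0 else np.hstack([cv2.resize(b[130:230,220:380],(320,200)),cv2.resize(b[130:190,250:346],(320,200))]),t]))"
```

```text
[-0.0822 -0.1212]
at [0.4678 0.0235 0.3147] t 18.0 F [-0.7 -0.4  0.1] op 0.0511 j [-0.19  0.47  1.91  0.    0.77 -1.7 ]
turn deg [ 0.04 -0.12 -0.43] shift cm (target axes) [ 6.76 -0.68  1.47]
```

View pics/c8.png

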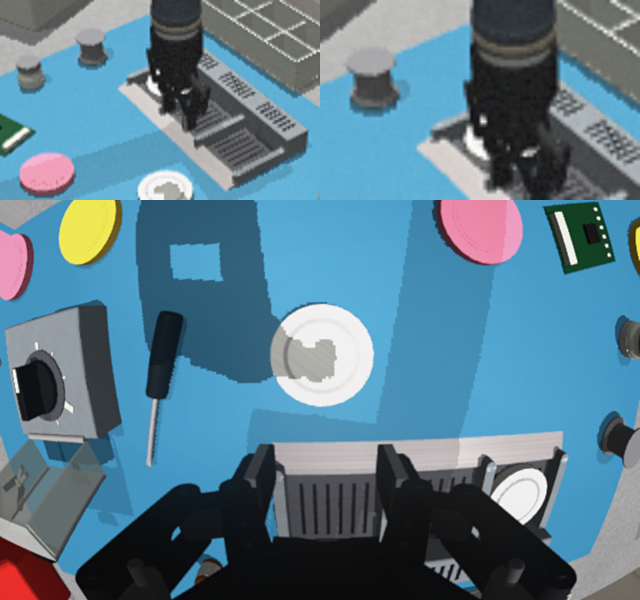

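The left disc lies in the left well. The right disc is at (322,155) in the wrist frame, and the right well's wall noses are at about (279,274) and (385,271).

```bash
python3 -c "
from disc import *
O[1]=.138
d=load('w8')
c,r=disc('w8',(262,95,382,212));print(c,r,nest(c))
for p,z in [((279,276),.02),((385,273),.02),((274,247),0)]: print(p,nest(onz(d,*p,z)))
c,r=disc('w8',(487,262,552,335),.016);print('L',c,r,nest(c))
"
```

```text
[0.43322659 0.01969612] 46.451717376708984 [-0.117  -0.1241]
(279, 276) [-0.001  -0.1674]
(385, 273) [-0.0028 -0.063 ]
(274, 247) [-0.0235 -0.1737]
L [0.60250977 0.23620378] 64.47747039794922 [0.0417 0.1003]
```

apply_moves:
  linear:
    - [3.7,-0.25,0]
    - [3.7,-0.25,0]
    - [0,0,0]
    - [-0.7,0,4.95]
    - [-0.7,0,4.95]
  rot:
    - [0,0,0]
    - [0,0,0]
    - [0,8,0]
    - [0,0,0]
    - [0,0,0]
  fingers: [60,60,60,60,60]

```text
clock: 18.62
position: [0.3945, 0.0243, 0.2148]
orientation: [0.025, 0.997, 0.001, -0.068]
ft_force: [0.6, 0.3, -0.1]
opening: 0.0513
grip_force: 0.0
```

apply_moves:
  linear:
    - [-0.3,0,2.1]
    - [0,0,0]
    - [0,0,0]
  rot:
    - [0,0,0]
    - [0,0,0]
    - [0,0,0]
  fingers: [60,60,60]

```text
clock: 19.0
position: [0.394, 0.0238, 0.1948]
orientation: [0.026, 0.997, 0.002, -0.07]
ft_force: [0.0, 0.8, -0.1]
opening: 0.0514
grip_force: 0.0
```

```bash
python3 -c "
from disc import *
O[1]=.138
s=ctrl.sense();print(nest(s['position']));go([.3933,.0221,.174],-.048)"
```

```text
[-0.1563 -0.1219]
at [0.394  0.0238 0.1948] t 19.0 F [ 0.   0.8 -0.1] op 0.0514 j [-0.22  0.7   2.11 -0.05  0.47 -1.69]
turn deg [ 0.01 -7.99 -0.21] shift cm (target axes) [ 0.06 -0.17  2.08]
```

apply_moves:
  linear:
    - [-0.28,-0.15,2]
    - [-1.19,0,-0.17]
    - [-1.19,0.23,-0.17]
    - [-1.19,0.23,-0.17]
    - [-1.19,0.23,-0.17]
  rot:
    - [0,0,0]
    - [0,0,0]
    - [0,0,0]
    - [0,0,0]
    - [0,0,0]
  fingers: [60,60,60,60,60]

```text
clock: 19.62
position: [0.443, 0.026, 0.175]
orientation: [0.026, 0.997, 0.002, -0.07]
ft_force: [-1.5, -0.6, 0.9]
opening: 0.0512
grip_force: 1.1
```

apply_moves:
  linear:
    - [-1.19,0.23,-0.17]
    - [0,0,0]
    - [0,0,0]
  rot:
    - [0,0,0]
    - [0,0,0]
    - [0,0,0]
  fingers: [60,60,60]

```text
clock: 20.0
position: [0.4548, 0.0274, 0.1744]
orientation: [0.027, 0.997, 0.002, -0.069]
ft_force: [0.2, 0.3, 0.2]
opening: 0.0514
grip_force: 0.1
```

```bash
python3 -c "
from disc import *
O[1]=.137
s=ctrl.sense();print(nest(s['position']),s['position'],s['ft_force'].round(1));snap('top','t9');d=load('t9');hsv=cv2.cvtColor(d['img'],cv2.COLOR_RGB2HSV)
v=int(proj(d,np.append(world([-.06,-.112]),.014))[1])
uu=[int(proj(d,np.append(world([-.06,y]),.014))[0]) for y in (-.03,-.2)]
print(v,uu,hsv[v,uu[0]:uu[1]+1,1:].tolist());c,r=disc('t9',(290,190,335,240));print(nest(c),r)
cv2.imwrite('pics/c9.png',cv2.resize(d['img'][140:235,220:335,::-1],None,fx=4,fy=4))
"
```

```text
[-0.0958 -0.1143] [0.45478829 0.02743209 0.17443914] [0.2 0.3 0.2]
212 [283, 329] [[65, 78], [69, 78], [72, 78], [72, 78], [69, 81], [67, 80], [68, 79], [69, 81], [70, 80], [65, 82], [68, 82], [65, 82], [68, 86], [70, 84], [68, 83], [66, 85], [70, 84], [68, 86], [70, 88], [70, 87], [67, 87], [70, 87], [70, 87], [73, 87], [75, 82], [75, 65], [66, 73], [75, 65], [72, 39], [13, 19], [30, 17], [34, 15], [49, 31], [72, 46], [88, 32], [79, 29], [60, 34], [107, 31], [141, 85], [139, 163], [137, 171], [136, 172], [137, 171], [137, 170], [139, 171], [139, 171], [139, 171]]
[-0.0073 -0.0898] 50.226810455322266
```

View pics/c9.png

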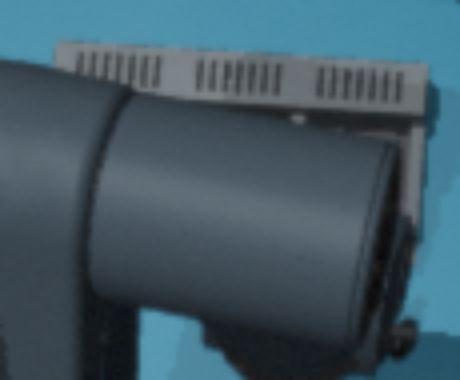

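The arm hides the disc from the top camera. The commanded path is centred on the well, so I'll continue and check with the wrist and side cameras.

apply_moves:
  linear:
    - [-1.29,0.1,-0.18]
    - [-1.29,0.1,-0.18]
    - [-1.29,0,-0.18]
    - [-1.29,0,-0.18]
    - [-1.25,0,-0.28]
  rot:
    - [0,0,0]
    - [0,0,0]
    - [0,0,0]
    - [0,0,0]
    - [0,0,0]
  fingers: [60,60,60,60,60]

```text
clock: 20.68
position: [0.5203, 0.0259, 0.1754]
orientation: [0.027, 0.997, 0.002, -0.069]
ft_force: [-3.0, -0.0, 0.1]
opening: 0.0515
grip_force: 1.2
```

apply_moves:
  linear:
    - [-1.15,0,-0.47]
    - [-1.15,0,-0.47]
    - [-1.15,0,-0.47]
    - [0,0,0]
    - [0,0,0]
  rot:
    - [0,0,0]
    - [0,0,0]
    - [0,0,0]
    - [0,0,0]
    - [0,0,0]
  fingers: [60,60,60,60,60]

```text
clock: 21.3
position: [0.5557, 0.024, 0.1846]
orientation: [0.027, 0.997, 0.002, -0.069]
ft_force: [-0.3, -0.3, 0.0]
opening: 0.051
grip_force: 0.0
```

```bash
python3 -c "
from disc import *
O[1]=.138
s=ctrl.sense();print(nest(s['position']),s['position'],s['ft_force'].round(1));snap('side','s10');snap('wrist','w10')
b=load('s10')['img'][...,::-1];t=load('w10')['img'][...,::-1]
cv2.imwrite('pics/c10.png',np.hstack([cv2.resize(b[130:230,240:400],(400,250)),t[150:400,120:520]]))"
```

```text
[ 0.0051 -0.1139] [0.55565228 0.02398957 0.18464074] [-0.3 -0.3  0. ]
```

View pics/c10.png

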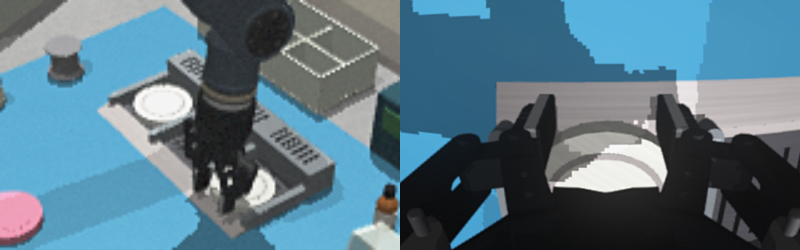

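The left disc sits flat in its well, and the right one is over the crest between the walls. One last push, then I'll withdraw and look.

apply_moves:
  linear:
    - [-0.95,0,-0.18]
    - [-0.95,0,-0.18]
    - [-0.5,0,-0.07]
    - [0,0,0]
    - [0,0,0]
  rot:
    - [0,0,0]
    - [0,0,0]
    - [0,0,0]
    - [0,0,0]
    - [0,0,0]
  fingers: [60,60,60,60,60]

```text
clock: 22.02
position: [0.5796, 0.0228, 0.1855]
orientation: [0.027, 0.997, 0.002, -0.07]
ft_force: [0.3, 0.6, -1.0]
opening: 0.0513
grip_force: 0.0
```

apply_moves:
  linear:
    - [3,0,0.3]
    - [3,0,-3]
    - [0.8,0,-6]
    - [0,0,0]
    - [0,-6,-6]
  rot:
    - [0,0,0]
    - [0,0,0]
    - [0,0,0]
    - [0,-8,0]
    - [0,0,0]
  fingers: [60,60,60,60,60]

```text
clock: 22.65
position: [0.5202, -0.0166, 0.3244]
orientation: [0.024, 1.0, 0.001, -0.002]
ft_force: [0.8, -0.5, 0.4]
opening: 0.0512
grip_force: 0.0
```

apply_moves:
  linear:
    - [1,-6,-3]
    - [1,-6,0]
    - [0,-6,0]
    - [0,0,0]
    - [0,0,0]
  rot:
    - [0,0,0]
    - [0,0,0]
    - [0,0,0]
    - [0,0,0]
    - [0,0,0]
  fingers: [60,60,60,60,60]

```text
clock: 23.28
position: [0.4929, -0.1922, 0.3527]
orientation: [0.027, 1.0, 0.001, -0.001]
ft_force: [-0.9, 1.3, 0.4]
opening: 0.0512
grip_force: 0.0
```

```bash
python3 -c "
from disc import *
O[1]=.137
snap('side','s11');snap('top','t11');go([.4285,-.2865,.34],-.04)
d=load('t11')
for b in [(232,160,265,205),(292,160,328,205)]:
  try: c,r=disc('t11',b,.016);print(c,r,nest(c))
  except Exception as e: print(e)
b=load('s11')['img'][...,::-1];t=d['img'][...,::-1]
cv2.imwrite('pics/c11.png',np.hstack([cv2.resize(b[130:230,240:400],(400,250)),cv2.resize(t[140:235,220:372],(400,250))]))"
```

```text
at [ 0.4932 -0.1911  0.3527] t 23.375 F [0.9 0.7 0.5] op 0.0513 j [-0.58  0.47  1.73  0.    0.95 -2.1 ]
turn deg [ 0.06 -0.08 -0.69] shift cm (target axes) [ 6.09 -9.79  1.27]
[0.59497119 0.24204636] 96.6427230834961 [0.0339 0.1068]
[0.58976038 0.0211203 ] 87.30264282226562 [ 0.0393 -0.1141]
```

View pics/c11.png

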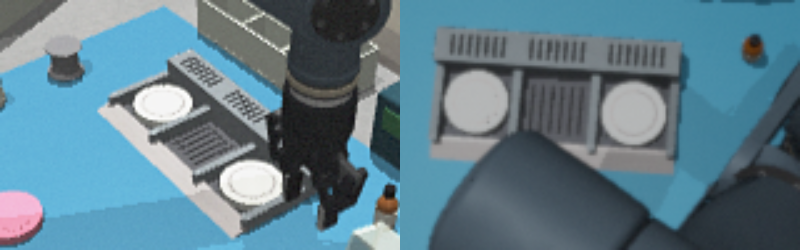

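Both discs look seated in the outer wells, at about (249,178) and (308,183) in the top view. I'll check them numerically.

```bash
python3 -c "
from disc import *
O[1]=.137
for f,bs in (('t11',[(235,160,262,200),(295,160,324,200)]),('s11',[(290,158,322,184),(325,190,360,216)])):
  d=load(f);hsv=cv2.cvtColor(d['img'],cv2.COLOR_RGB2HSV);V=hsv[...,2]
  for u0,v0,u1,v1 in bs:
    sub=V[v0:v1,u0:u1];th=150 if f=='t11' else 195
    m=cv2.morphologyEx((sub>th).astype(np.uint8),cv2.MORPH_OPEN,np.ones((3,3)));n,l,st,c=cv2.connectedComponentsWithStats(m);i=1+np.argmax(st[1:,4])
    cs,_=cv2.findContours((l==i).astype(np.uint8),0,1);q=max(cs,key=len)[:,0]+[u0,v0]
    P=np.array([onz(d,*p,.016)[:2] for p in q.astype(float)]);N=np.array([nest(p) for p in P]);print(f,st[i],'ext x',N[:,0].min(),N[:,0].max(),'y',N[:,1].min(),N[:,1].max())
"
```

```text
t11 [  2   7  24  23 438] ext x 0.0129 0.0992 y 0.0665 0.1544
t11 [  2  11  24  24 447] ext x 0.0098 0.0985 y -0.1588 -0.0715
s11 [  4   6  23  15 270] ext x 0.0058 0.0944 y 0.065 0.1568
s11 [  3   4  25  18 346] ext x 0.0064 0.0951 y -0.1586 -0.0694
```

Both views agree that the discs are flat in the wells, with nest x about 53 mm. Next is the knob.

apply_moves:
  linear:
    - [4,0,0]
    - [2.1,-5,0]
    - [0,-4.8,0]
    - [0,0,5]
    - [0,0,3]
  rot:
    - [0,0,-0.7]
    - [0,0,0]
    - [0,0,0]
    - [0,0,0]
    - [0,0,0]
  fingers: [60,60,60,60,60]

```text
clock: 24.0
position: [0.4286, -0.2862, 0.2715]
orientation: [0.02, 1.0, 0.001, -0.001]
ft_force: [-0.6, -0.0, 1.0]
opening: 0.0515
grip_force: 0.0
```

apply_moves:
  linear:
    - [0,0,0]
    - [0,0,0]
  rot:
    - [0,0,0]
    - [0,0,0]
  fingers: [60,60]

```text
clock: 24.25
position: [0.4293, -0.2867, 0.2738]
orientation: [0.02, 1.0, -0.0, 0.0]
ft_force: [-0.0, -0.4, 0.5]
opening: 0.0513
grip_force: 0.0
```

```bash
python3 -c "
from h import *
go([.428,-.2863,.240],-.04)"
```

```text
at [ 0.4293 -0.2867  0.2738] t 24.25 F [-0.  -0.4  0.5] op 0.0513 j [-0.81  0.59  1.82  0.    0.74 -2.34]
turn deg [-0.04  0.05  0.04] shift cm (target axes) [0.13 0.04 3.38]
```

apply_moves:
  linear:
    - [0.1,0,1.7]
    - [0,0,1.7]
    - [0,0,0]
    - [0,0,0]
    - [0,0,0]
  rot:
    - [0,0,0]
    - [0,0,0]
    - [0,0,0]
    - [0,0,0]
    - [0,0,0]
  fingers: [60,60,60,5,5]
  force: 40

```text
clock: 24.88
position: [0.4279, -0.2873, 0.2401]
orientation: [0.021, 1.0, -0.0, 0.001]
ft_force: [3.1, 14.8, 12.7]
opening: 0.0158
grip_force: 9.0
```

apply_moves:
  linear:
    - [0,0,0]
    - [0,0,0]
    - [0,0,0]
    - [0,0,0]
  rot:
    - [0,0,0]
    - [0,0,0]
    - [0,0,0]
    - [0,0,5]
  fingers: [5,5,5,5]

```text
clock: 25.38
position: [0.428, -0.2866, 0.2403]
orientation: [0.066, 0.998, 0.0, 0.001]
ft_force: [2.6, 3.8, 6.5]
opening: 0.0131
grip_force: 39.8
```

apply_moves:
  linear:
    - [0,0,0]
    - [0,0,0]
    - [0,0,0]
    - [0,0,0]
    - [0,0,0]
  rot:
    - [0,0,9.6]
    - [0,0,9.6]
    - [0,0,9.6]
    - [0,0,9.6]
    - [0,0,9.6]
  fingers: [5,5,5,5,5]

```text
clock: 26.0
position: [0.4278, -0.2868, 0.2403]
orientation: [0.467, 0.884, 0.0, 0.0]
ft_force: [1.1, 3.0, 6.5]
opening: 0.013
grip_force: 39.8
```

apply_moves:
  linear:
    - [0,0,0]
    - [0,0,0]
    - [0,0,0]
    - [0,0,0]
    - [0,0,0]
  rot:
    - [0,0,9.6]
    - [0,0,9.6]
    - [0,0,9.6]
    - [0,0,9.6]
    - [0,0,9.6]
  fingers: [5,5,5,5,5]

```text
clock: 26.62
position: [0.4275, -0.2868, 0.2403]
orientation: [0.786, 0.618, 0.0, -0.0]
ft_force: [-0.5, 1.9, 7.7]
opening: 0.0132
grip_force: 39.9
```

apply_moves:
  linear:
    - [0,0,0]
    - [0,0,0]
    - [0,0,0]
    - [0,0,0]
  rot:
    - [0,0,9.6]
    - [0,0,9.6]
    - [0,0,0]
    - [0,0,0]
  fingers: [5,5,5,5]

```text
clock: 27.12
position: [0.4274, -0.2868, 0.2403]
orientation: [0.877, 0.48, 0.0, -0.0]
ft_force: [-1.0, 2.1, 6.9]
opening: 0.0134
grip_force: 39.9
```

```bash
python3 -c "
from h import *
go([.428,-.2863,.240],-.04-2.1);print(ctrl.sense()['wrist_torque'])"
```

```text
at [ 0.4274 -0.2868  0.2403] t 27.125 F [-1.   2.1  6.9] op 0.0134 j [-0.81  0.65  1.84  0.    0.66 -0.24]
turn deg [-0.03 -0.03  0.04] shift cm (target axes) [0.07 0.02 0.03]
[ 0.47442918  0.19799483 -0.03082985]
```

apply_moves:
  linear:
    - [0,0,0]
    - [0,0,0]
    - [0,0,-3]
    - [0,0,-5]
    - [0,0,-5]
  rot:
    - [0,0,0]
    - [0,0,0]
    - [0,0,0]
    - [0,0,-10]
    - [0,0,-10]
  fingers: [60,60,60,60,60]

```text
clock: 27.75
position: [0.4275, -0.2874, 0.37]
orientation: [0.778, 0.628, -0.0, -0.0]
ft_force: [0.4, -0.9, -0.4]
opening: 0.0514
grip_force: 0.0
```

apply_moves:
  linear:
    - [0,0,-2]
    - [0,0,0]
    - [0,0,0]
    - [0,0,0]
    - [0,0,0]
  rot:
    - [0,0,-10]
    - [0,0,-10]
    - [0,0,-10]
    - [0,0,-10]
    - [0,0,-10]
  fingers: [80,80,80,80,80]

```text
clock: 28.38
position: [0.4275, -0.2873, 0.3889]
orientation: [0.44, 0.898, -0.0, -0.0]
ft_force: [0.9, -1.2, -0.2]
opening: 0.0684
grip_force: 0.0
```

apply_moves:
  linear:
    - [0,0,0]
    - [0,0,0]
    - [0,0,0]
    - [0,0,0]
    - [0,0,0]
  rot:
    - [0,0,-10]
    - [0,0,-10]
    - [0,0,-10]
    - [0,0,-10]
    - [0,0,-10.3]
  fingers: [80,80,80,80,80]

```text
clock: 29.0
position: [0.4275, -0.2874, 0.3889]
orientation: [0.017, 1.0, 0.0, -0.0]
ft_force: [-0.1, -0.6, -0.1]
opening: 0.0682
grip_force: 0.0
```

apply_moves:
  linear:
    - [2,0,0]
    - [2,0,0]
    - [0,0,0]
    - [0,0,0]
  rot:
    - [0,0,0]
    - [0,0,0]
    - [0,0,0]
    - [0,0,0]
  fingers: [80,80,80,80]

```text
clock: 29.5
position: [0.3881, -0.2861, 0.3892]
orientation: [0.02, 1.0, -0.0, 0.001]
ft_force: [-0.4, 1.1, -0.5]
opening: 0.0683
grip_force: 0.0
```

```bash
python3 knob.py w12; python3 -c "
from h import *
go([.594,-.293,.28]);snap('side','s12')
a=cv2.imread('pics/w12c.png');b=cv2.imread('pics/s12.png')
cv2.imwrite('pics/c12.png',np.hstack([cv2.resize(a,(400,350)),cv2.resize(b[200:340,300:460],(400,350))]))"
```

```text
[324 175   7   9  53] [ 0.3756 -0.284 ] phi mod180 3.3999999999999773
[330 235  23  14 134] [ 0.4368 -0.2729] phi mod180 119.6
[359 237  13  10  75] [ 0.438  -0.2495] phi mod180 121.89999999999998
[340 271  35   1  35] [ 0.4698 -0.2575] phi mod180 90.89999999999999
at [ 0.3883 -0.2861  0.3892] t 29.55 F [-0.6  1.   0.5] op 0.0683 j [-0.87  0.36  1.8   0.    0.98 -2.4 ]
turn deg [-0.04  0.06  0.03] shift cm (target axes) [-20.58   0.13  10.92]
```

View pics/c12.png

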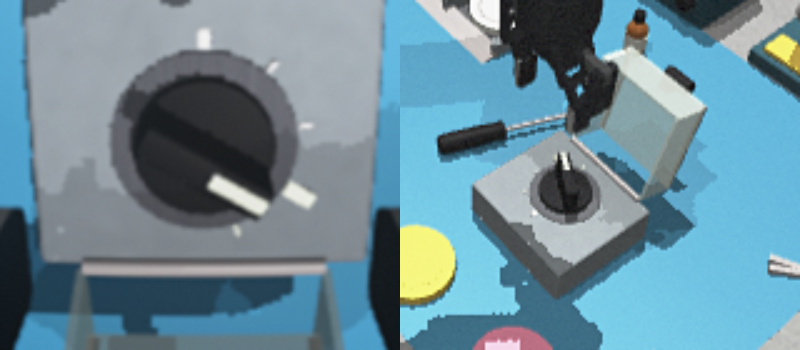

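The knob is at the bold mark (119.6°, or 2.09 rad). The hood is propped, and its handle shows at about (412,231) in the side view.

```bash
python3 -c "
from h import *
d=load('s12');m=(cv2.cvtColor(d['img'],cv2.COLOR_RGB2GRAY)<60).astype(np.uint8);mm=np.zeros_like(m);mm[222:240,402:422]=m[222:240,402:422]
n,l,st,c=cv2.connectedComponentsWithStats(mm);i=1+np.argmax(st[1:,4]);print(st[i],c[i],onz(d,*c[i],.129),onz(d,412,230.8,.129));print(proj(d,np.array([.592,-.293,.129])))"
```

```text
[406 227  12  10  38] [412.02631579 231.02631579] [ 0.59672012 -0.29163545  0.129     ] [ 0.59733962 -0.29099089  0.129     ]
[411.28233968 232.05024335]
```

apply_moves:
  linear:
    - [-5,0,0]
    - [-5,0,0]
    - [-5,0,0]
    - [-5.4,0,0]
    - [0,0,0]
  rot:
    - [0,0,0]
    - [0,0,0]
    - [0,0,0]
    - [0,0,0]
    - [0,0,0]
  fingers: [80,80,80,80,80]

```text
clock: 30.22
position: [0.5951, -0.2934, 0.3883]
orientation: [0.018, 1.0, -0.001, 0.001]
ft_force: [-0.3, 0.3, -0.6]
opening: 0.0682
grip_force: 0.0
```

```bash
python3 -c "
from h import *
go([.592,-.293,.28])"
```

```text
at [ 0.5951 -0.2934  0.3883] t 30.225 F [-0.3  0.3 -0.6] op 0.0682 j [-0.63  0.6   1.35  0.    1.19 -2.16]
turn deg [-0.07  0.16  0.22] shift cm (target axes) [ 0.31  0.02 10.83]
```

apply_moves:
  linear:
    - [0,0,4]
    - [0,0,4]
    - [0,0,2.6]
    - [0,0,0]
    - [0,0,0]
  rot:
    - [0,0,0]
    - [0,0,0]
    - [0,0,0]
    - [0,0,0]
    - [0,0,0]
  fingers: [80,80,80,80,60]
  force: 50

```text
clock: 30.85
position: [0.5916, -0.2941, 0.284]
orientation: [0.02, 1.0, -0.0, 0.001]
ft_force: [0.1, -0.3, 0.8]
opening: 0.0522
grip_force: 0.0
```

apply_moves:
  linear:
    - [0,0,0]
    - [0,0,0]
    - [0,0,0]
    - [0,0,0]
  rot:
    - [0,0,0]
    - [0,0,0]
    - [0,0,0]
    - [0,0,0]
  fingers: [20,20,20,20]

```text
clock: 31.35
position: [0.5919, -0.2928, 0.2853]
orientation: [0.02, 1.0, 0.001, 0.001]
ft_force: [0.6, 4.0, 6.1]
opening: 0.0352
grip_force: 50.9
```

apply_moves:
  linear:
    - [1.78,0,-1.91]
    - [2.13,0,-1.51]
    - [2.39,0,-1.06]
    - [2.55,0,-0.57]
    - [2.61,0,-0.05]
  rot:
    - [0,0,0]
    - [0,0,0]
    - [0,0,0]
    - [0,0,0]
    - [0,0,0]
  fingers: [20,20,20,20,20]

```text
clock: 31.98
position: [0.4776, -0.2882, 0.3359]
orientation: [0.02, 1.0, -0.0, 0.003]
ft_force: [4.0, 3.6, -3.9]
opening: 0.0352
grip_force: 50.5
```

apply_moves:
  linear:
    - [2.57,0,0.48]
    - [2.42,0,0.97]
    - [2.18,0,1.43]
    - [1.43,0,1.35]
    - [0.83,0,1.01]
  rot:
    - [0,0,0]
    - [0,0,0]
    - [0,0,0]
    - [0,0,0]
    - [0,0,0]
  fingers: [20,20,20,20,20]

```text
clock: 32.6
position: [0.3816, -0.2846, 0.2826]
orientation: [0.02, 1.0, 0.0, -0.0]
ft_force: [-2.1, 5.1, 5.3]
opening: 0.0348
grip_force: 61.5
```

apply_moves:
  linear:
    - [0,0,0]
    - [0,0,0]
  rot:
    - [0,0,0]
    - [0,0,0]
  fingers: [20,20]

```text
clock: 32.85
position: [0.3819, -0.2848, 0.2825]
orientation: [0.02, 1.0, 0.001, -0.001]
ft_force: [-4.7, 3.6, 7.5]
opening: 0.0348
grip_force: 62.0
```

The hood is shut. I'll release it, back off and check.

apply_moves:
  linear:
    - [0,0,0]
    - [0,0,0]
    - [0,0,0]
    - [0,0,-3]
    - [0,0,-5]
  rot:
    - [0,0,0]
    - [0,0,0]
    - [0,0,0]
    - [0,0,0]
    - [0,0,0]
  fingers: [80,80,80,80,80]

```text
clock: 33.48
position: [0.3826, -0.2855, 0.3611]
orientation: [0.02, 1.0, 0.002, -0.001]
ft_force: [0.6, -0.7, -0.8]
opening: 0.0684
grip_force: 0.0
```

apply_moves:
  linear:
    - [0,0,-4]
    - [0,0,0]
    - [0,0,0]
    - [0,0,0]
    - [0,0,0]
  rot:
    - [0,0,0]
    - [0,0,0]
    - [0,0,0]
    - [0,0,0]
    - [0,0,0]
  fingers: [80,80,80,80,80]

```text
clock: 34.1
position: [0.3826, -0.2854, 0.4004]
orientation: [0.02, 1.0, 0.001, -0.001]
ft_force: [-0.1, -0.8, 1.3]
opening: 0.0684
grip_force: 0.0
```

```bash
python3 -c "
from h import *
a=snap('wrist','w13');b=snap('top','t13')
b=b['img'][...,::-1];a=a['img'][...,::-1]
cv2.imwrite('pics/c13.png',np.hstack([cv2.resize(a[130:330,200:440],(400,334)),cv2.resize(b[140:235,220:334],(400,334))]))"
```

```text
(no output)
```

View pics/c13.png

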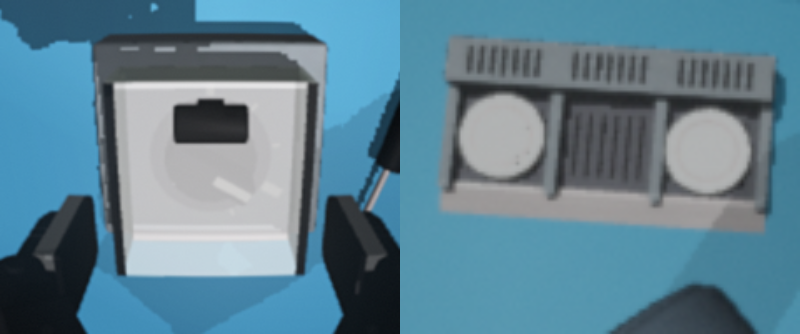

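The hood is shut, the knob's white line points at the bold mark, and both discs sit flat in the outer wells. I'll hand it in.

```bash
python3 -c "
from bench import ctrl
print(ctrl.sign_off())"
```

```text
the job is handed in; nothing more can be done
None
```

I handed the job in after about 34 s of robot time. The last pictures show both discs flat in the outer wells, the knob at the bold mark (about 2.09 rad by the camera) and the hood shut; the hand-in returned no verdict.

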